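Find the tub lid that rocks and press it home

TASK

Four identical square tubs of soft cheese stand on the packing bench, and on one of them a corner of the lid has not snapped down, so that lid rocks. Press on the lids with closed fingertips to find the one that rocks, then press its high corner home until the lid sits level and firm all round. Only press, no harder than a thumb can: lift no lid, and leave the other things on the bench where they are.

Things in the scene. Friction and masses are not known exactly. Their poses are not given: they have to be found in the camera images.
- lid_a: Lid of one of four identical white square tubs. Rigid 114 mm square, 80 g: flat border 21 mm wide to press on, middle sunk 3 mm, skirt 12 mm down round the rim with 1.5 mm play. Origin: its centre, level with the underside of the border (on the rim), 5 mm below the border's top face; z up, x and y along its sides. Snapped down, the border's top is 105 mm above the bench.
- lid_b: Same lid on another tub (sizes, origin, axes as lid_a). A lid that is snapped down is level and gives nowhere. On just one of the four lids, any of them, one corner, any of its four, stands 5 mm high on its snap bead. That lid leans, and rocks about the diagonal through its high corner: the two corners beside it go up and down by about 5 mm under a very light push.
- lid_c: Same lid on another tub (sizes, origin, axes as lid_a). Any of the four may be the one that rocks; apart from the high corner all four look the same.
- lid_d: Same lid on another tub (sizes, origin, axes as lid_a). On the lid that rocks, the high corner itself holds under a light push (up to 8 N); under some 12 to 16 N on the border close to that corner it is forced down 5 mm and stays down, and the lid is then level and firm.
- tub_a: square ivory tub under lid_a, full and heavy, does not move; 106 mm square at the rim, 100 mm high to the rim, 88 mm at the foot; origin at the centre of its underside, x and y along its sides
- tub_b: square ivory tub under lid_b, full and heavy, does not move; 106 mm square at the rim, 100 mm high to the rim, 88 mm at the foot; origin at the centre of its underside, x and y along its sides
- tub_c: square ivory tub under lid_c, full and heavy, does not move; 106 mm square at the rim, 100 mm high to the rim, 88 mm at the foot; origin at the centre of its underside, x and y along its sides
- tub_d: square ivory tub under lid_d, full and heavy, does not move; 106 mm square at the rim, 100 mm high to the rim, 88 mm at the foot; origin at the centre of its underside, x and y along its sides
- cheese_mid (a point): bystander, to be left alone: block of cheese, 100 x 55 x 48 mm; point at or near its middle
- jar_mid (a point): bystander, to be left alone: glass jar with dark cap, 68 mm across, 85 mm high; point at or near its middle
- labels_mid (a point): bystander, to be left alone: upright roll of paper labels, 84 mm across, 50 mm high; point at or near its middle
- spatula_mid (a point): bystander, to be left alone: spatula lying flat, 250 mm long; point at or near its middle
- pot_mid (a point): bystander, to be left alone: small round pot, 94 mm across, 60 mm high; point at or near its middle
- probe_mid (a point): bystander, to be left alone: probe thermometer lying flat, about 170 mm long, 20 mm high; point at or near its middle
Things that resemble listed ones, but are neither listed nor needed, are in the scene too. What is shaped like the tub_d but pink is not meant.

How it is judged:
By the outcome, as a careful person would: the job done as asked, in the order asked, and still so for the second after the job is handed in, with the robot touching nothing.
It also fails if it takes over 67 s, if anything falls off the work surface, if the arm or the gripper's body presses on something with over 40 N, if the wrist force passes 120 N, or if a joint passes its speed limit or range.

ROBOT

A 6-joint arm with a two-finger parallel gripper is mounted at the origin on the work surface. World frame = base frame: x ahead of the robot, y to its left, z up, the work surface at z = 0. Lengths are in m, angles in rad, forces in N, time in s.
With the tool pointing down it reaches from about 0.275 to 0.825 m from the base axis. Payload 5.2 kg.
Tool frame: the origin (TCP) lies at the very end of the fingers, on their centre line; the grasp point (between the pads) lies 19 mm behind it; z points along the fingers, y is the line along which they close (so a half turn about z gives the same grasp; the last joint's range is limited). The gripper opens to 93 mm and grips with 3 to 60 N. Pads are 15 mm wide; open, the fingers measure 128 mm over their backs; the gripper's body (75 mm by 188 mm) begins 65 mm behind the grasp point.
Start: joints at [0.988, 0.259, 1.535, -0, 1.348, -0.203], TCP at [0.204, 0.511, 0.219] pointing down, gripper open.
Joint ranges: [-3.14, 3.14], [-0.91, 2.08], [0.19, 2.58], [-1.22, 4.36], [0.22, 2.71], [-3.12, 3.12]. Speed limits (rad/s): [2.57, 2.57, 3.14, 3.14, 3.14, 3.14].

INTERFACE

Orientations are given as a unit quaternion [x, y, z, w].
In Python, from station import bot gives the robot as it stands.
- The arm moves only by the tool step_arm, never from a script. Its argument "targets" is a list of rows, each an object with "twist": the turn, a rotation vector about the tool's x, y, z in units of pi rad (1.0 is pi rad), a list of three; "travel": the shift along the tool's x, y, z in units of 0.75 m (1.0 is 0.75 m), a list of three; "gripper": the closure, from 0 (fully open) to 1 (shut). A call has exactly 10 rows; each row is the pose to reach, as a shift and turn from the pose commanded when the call began, along the tool's axes at that moment, turning the shorter way round; what a row does not reach only later rows make up. A row lasts 1/8 s, in which the tool goes at most 62.5 mm and 10.7 degrees, less where a joint would pass 70% of its speed; a pose out of reach is approached as far as the arm can. A call with a number of a shift or a turn outside -1 to 1 is refused whole. A call with a gripper value outside its range is refused whole. The fingers move at their own pace and stop on an object; the grip force is fixed at half the most. Time passes only in rows, so rows that repeat a pose let the fingers close, or fill a call up. It gives the time, the measured TCP pose, the force, the opening and the grip force at its end, in the units of the state.
- bot.get_state(): the state, without advancing time (a new reading comes with each control period).
- bot.read_camera(name): name is "scene" or "top" or "wrist"; returns a dict with "image" (384x512x3 uint8, red, green, blue), "z_map" (384x512 float32, m along the optical axis (not along the pixel's ray), 0 where there is no reading), "K" (3x3 intrinsics, pixels), "D" ([k1, k2, p1, p2, k3] as OpenCV has them; the pictures are not rectified), "extrinsics" (4x4, takes a point from world to camera coordinates). Camera axes: x right, y down, z forward; pixel columns grow to the right and rows downward; lengths in m; the calibration is good to about 2 mm. A picture is of the moment at which its call begins.
- bot.sign_off(): hands the job in; it is judged then, once.
Trained networks look in a picture, given as the dict that the camera call returned (one of the last four; its "shot" number tells which), for a name from the list of things; names that differ only in an ending like _2 or _b are one class to them, and where a whole thing is asked for, a point or a joint stands for the part that bears it (a point fixed in the world has none). Each returns a list of dicts, best first, with "conf" (0 to 1); they miss things now and then, are a little off and sometimes report something else, mostly with a low value. They report only what shows in the picture. A call takes as long as a camera call. They do not tell look-alikes from the thing itself.
- bot.search_frame(picture, thing): "pixel" ([column, row] in pixels, amid what is visible of it).
The state is a dict: "t": time; "joint_pos": joint angles; "joint_velocities": joint speeds; "tau": joint torques, N m; "eef_pos": TCP position; "tcp_rot": TCP orientation; "contact_force": force on the tool from outside, world axes, zero at the start; "moment": the same for the moment, N m; "gripper_width": finger opening in m; "grip_force": force on a finger pad.
Only numpy, scipy, OpenCV 4.12 (cv2) and the standard library are available. Lean on these libraries where they do the work, as an engineer would, in place of code of your own. Each camera call takes 0.05 s, during which the arm holds its last target. There are 200 camera calls.

## Working session

There is one attempt and no reset: what is moved stays moved. The work goes in short steps, Python scripts to look and compute and a tool call to move; the robot and the scene stay as the last step left them, time stands still between calls to the robot, and variables do not carry over. Pictures are saved under pics/ and viewed, at most 10 in all, crops included, and the job is handed in when it is done.

Besides the shell and the picture viewer there is one more tool, called as name(argument=value, ...) on one line, values as JSON. step_arm: Moves the arm, as the interface text tells. Its arguments: {"type":"object","properties":{"targets":{"type":"array","items":{"type":"object","properties":{"twist":{"type":"array","items":{"type":"number","minimum":-1,"maximum":1}},"travel":{"type":"array","items":{"type":"number","minimum":-1,"maximum":1}},"gripper":{"type":"number"}}}}},"required":["targets"]}

```bash
mkdir -p pics; cat > h.py <<'E'
import numpy as np, cv2
from station import bot
def world(p,uv,z=None):
    u,v=uv; x,y=cv2.undistortPoints(np.array([[[u,v]]],float),p["K"],np.array(p["D"])).ravel()
    d=np.array([x,y,1.]); E=np.array(p["extrinsics"]); R,t=E[:3,:3],E[:3,3]
    if z is None:
        w=p["z_map"][int(round(v)),int(round(u))]; return R.T@(d*w-t)
    c=-R.T@t; r=R.T@d; return c+r*(z-c[2])/r[2]
def cloud(p):
    h,w=p["z_map"].shape; uu,vv=np.meshgrid(np.arange(w),np.arange(h))
    n=cv2.undistortPoints(np.stack([uu,vv],-1).reshape(-1,1,2).astype(float),p["K"],np.array(p["D"])).reshape(h,w,2)
    E=np.array(p["extrinsics"]); P=np.dstack([n,np.ones((h,w))])*p["z_map"][...,None]
    return (P-E[:3,3])@E[:3,:3]
E
python3 - <<'E'
from h import *
ims=[]
for n in("top","scene"):
    p=bot.read_camera(n); ims.append(p["image"][...,::-1])
    print(n,np.linalg.inv(p["extrinsics"])[:3,3].round(3),p["K"][0][0])
    for k in("lid_a","tub_a"):
        for d in bot.search_frame(p,k): print(k,np.round(d["pixel"]),round(d["conf"],2),world(p,d["pixel"]).round(3))
    if n=="top":
        C=cloud(p); np.save("top.npy",C); 
        m=(C[...,2]>.09)&(C[...,2]<.12)&(p["z_map"]>0)
        nl,L,st,ce=cv2.connectedComponentsWithStats(m.astype(np.uint8))
        for i in range(1,nl):
            if st[i,4]>200:
                P=C[L==i]; r=cv2.minAreaRect((P[:,:2]*1000).astype(np.float32)); print(ce[i].round(),st[i,4],r,P[:,2].mean().round(4),p["image"][L==i].mean(0).round())
    cv2.imwrite(f"pics/{n}.png",p["image"][...,::-1])
print(bot.get_state())
E
```

```text
top [0.395 0.01  1.065] 359.1958794840491
lid_a [373. 183.] 0.88 [ 0.465 -0.324  0.104]
lid_a [132. 145.] 0.8 [0.549 0.332 0.104]
lid_a [302. 152.] 0.75 [ 0.542 -0.128  0.105]
lid_a [208. 146.] 0.73 [0.552 0.125 0.102]
tub_a [133. 285.] 0.95 [0.172 0.314 0.101]
tub_a [109. 228.] 0.58 [0.323 0.386 0.101]
tub_a [245.  90.] 0.53 [0.726 0.032 0.049]
tub_a [150. 163.] 0.43 [ 0.513  0.311 -0.   ]
tub_a [204. 218.] 0.23 [0.353 0.141 0.019]
[118.  42.] 603 ((837.0322265625, 395.6935119628906), (128.2123565673828, 323.0590515136719), 28.69300651550293) 0.1053 [49. 48. 43.]
[386.  67.] 721 ((791.9766235351562, -368.29437255859375), (441.9459228515625, 192.56893920898438), 59.7303581237793) 0.104 [5. 5. 5.]
[389.  32.] 263 ((896.2201538085938, -369.37481689453125), (194.54696655273438, 48.774131774902344), 43.71388626098633) 0.1096 [54. 40. 18.]
[465.  35.] 438 ((900.8953857421875, -597.5009155273438), (21.83052635192871, 237.82318115234375), 88.1807861328125) 0.1038 [3. 4. 4.]
[ 40. 147.] 631 ((537.1968994140625, 590.6989135742188), (287.406982421875, 7.185439586639404), 3.4433367252349854) 0.
[... 1602 characters left out ...]
't': 0.3, 'joint_pos': array([ 9.88222231e-01,  2.58900923e-01,  1.53531912e+00,  6.44160844e-06,
        1.34798966e+00, -2.02801551e-01]), 'joint_velocities': array([-0.00117911, -0.00085406, -0.00227245,  0.00119667, -0.00060751,
        0.00020791]), 'tau': array([ 3.32783084e-04, -4.36782146e+01, -2.83828014e+01,  7.17000361e-02,
        3.67622031e-02, -1.07224139e-04]), 'eef_pos': array([0.20377997, 0.51068928, 0.21836239]), 'tcp_rot': array([ 1.88747904e-01,  9.82025526e-01, -2.83838361e-04, -1.20965700e-04]), 'contact_force': array([ 0.14383122,  0.24075849, -0.13462631]), 'moment': array([0.00825918, 0.00704752, 0.01610952]), 'grip_force': 0.0, 'gripper_width': 0.09307076693306737}
```

View pics/top.png

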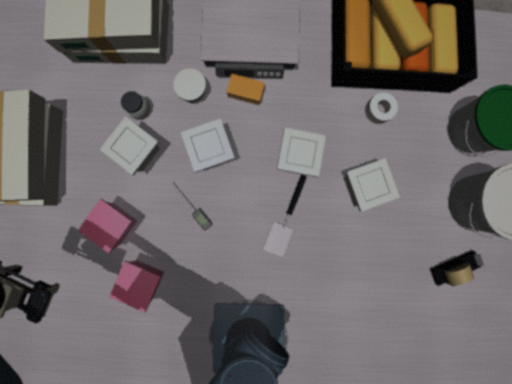

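View pics/scene.png

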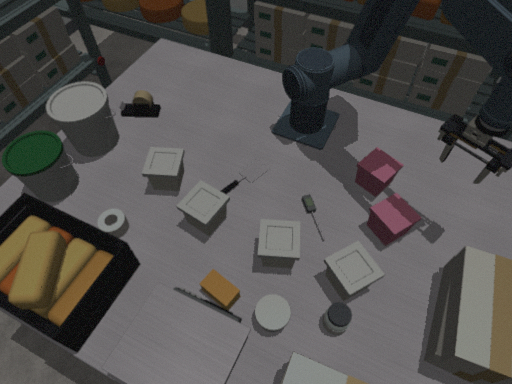

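The four white lids sit in the top view at (129,146), (208,145), (302,152) and (373,184). The pink tubs at (105,225) and (135,286) are the look-alikes, so I rule them out. The lid at (302,152) reads about 2.5 mm higher than the others, so I'll fit planes to all four and check that one in a crop.

```bash
python3 - <<'E'
from h import *
Cs=[];ims=[]
for i in range(8):
    p=bot.read_camera("top"); Cs.append(cloud(p)); ims.append(p["image"])
C=np.mean(Cs,0); im=np.mean(ims,0).astype(np.uint8)
for px in((129,146),(208,145),(302,152),(373,184)):
    c=np.array(C[px[1],px[0],:2])
    m=(C[...,2]>.094)&(C[...,2]<.118)&(np.hypot(C[...,0]-c[0],C[...,1]-c[1])<.09)
    n,L=cv2.connectedComponents(m.astype(np.uint8)); m=L==L[px[1],px[0]]
    P=C[m]; r=cv2.minAreaRect((P[:,:2]*1000).astype(np.float32)); ctr=np.array(r[0])/1000
    A=np.c_[P[:,:2]-ctr,np.ones(len(P))]; s=np.linalg.lstsq(A,P[:,2],rcond=None)[0]
    b=cv2.boxPoints(r)/1000
    # border ring corner heights
    print(px,"ctr",ctr.round(4),"size",np.round(r[1],1),"ang",round(r[2],1),"plane mrad",(s[:2]*1000).round(1),"h",s[2].round(4))
    for q in b:
        w=ctr+(q-ctr)*.8; k=np.hypot(*(P[:,:2]-w).T)<.013
        print("   corner",q.round(3),"z",np.median(P[k,2]).round(4),k.sum(), "planefit",(s[2]+s[:2]@(q-ctr)).round(4))
cv2.imwrite("pics/crop.png",cv2.resize(im[100:230,90:420],None,fx=2.4,fy=2.4,interpolation=cv2.INTER_CUBIC))
E
```

```text
(129, 146) ctr [0.547  0.3417] size [116.6 115.4] ang 53.6 plane mrad [4.8 5.6] h 0.1045
   corner [0.466 0.329] z 0.1055 70 planefit 0.104
   corner [0.559 0.261] z 0.1057 70 planefit 0.1041
   corner [0.628 0.354] z 0.1058 65 planefit 0.105
   corner [0.535 0.423] z 0.1057 63 planefit 0.1049
(208, 145) ctr [0.5544 0.1282] size [112.6 115.5] ang 21.2 plane mrad [2.5 2.8] h 0.1043
   corner [0.481 0.162] z 0.1057 69 planefit 0.1042
   corner [0.523 0.054] z 0.1054 71 planefit 0.104
   corner [0.628 0.095] z 0.1052 62 planefit 0.1044
   corner [0.586 0.202] z 0.1057 64 planefit 0.1046
(302, 152) ctr [ 0.543  -0.1265] size [114.9 112.5] ang 81.1 plane mrad [-17.6  27.8] h 0.1066
   corner [ 0.479 -0.175] z 0.1078 72 planefit 0.1064
   corner [ 0.59  -0.192] z 0.1053 60 planefit 0.1039
   corner [ 0.607 -0.079] z 0.1081 66 planefit 0.1068
   corner [ 0.496 -0.061] z 0.1104 73 planefit 0.1092
(373, 184) ctr [ 0.4625 -0.3246] size [115.  115.1] ang 21.5 plane mrad [ 1.9 -3.4] h 0.1036
   corner [ 0.388 -0.292] z 0.1048 74 planefit 0.1033
   corner [ 0.43  -0.399] z 0.1047 60 planefit 0.1037
   corner [ 0.537 -0.357] z 0.1046 57 planefit 0.1038
   corner [ 0.495 -0.25 ] z 0.1049 73 planefit 0.1034
```

View pics/crop.png

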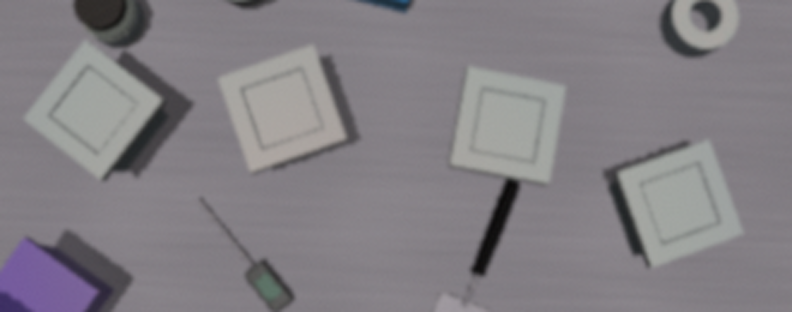

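The crop shows the four white lids, with a jar and label roll nearby. The top-view plane fit shows only the lid at (302,152) leaning. Its high corner is at about (0.496, -0.061), 5 mm up. I'll go above one of the neighbouring corners first to confirm the rock.

step_arm(targets=[{"travel": [-0.779,-0.549,0.0],"twist": [0,0,-0.072],"gripper": 1},{"travel": [-0.779,-0.549,0.0],"twist": [0,0,-0.072],"gripper": 1},{"travel": [-0.779,-0.549,0.0],"twist": [0,0,-0.072],"gripper": 1},{"travel": [-0.779,-0.549,0.0],"twist": [0,0,-0.072],"gripper": 1},{"travel": [-0.779,-0.549,0.0],"twist": [0,0,-0.072],"gripper": 1},{"travel": [-0.779,-0.549,0.0],"twist": [0,0,-0.072],"gripper": 1},{"travel": [-0.779,-0.549,0.0],"twist": [0,0,-0.072],"gripper": 1},{"travel": [-0.779,-0.549,0.0],"twist": [0,0,-0.072],"gripper": 1},{"travel": [-0.779,-0.549,0.05],"twist": [0,0,-0.072],"gripper": 1},{"travel": [-0.779,-0.549,0.05],"twist": [0,0,-0.072],"gripper": 1}])

```text
t: 1.95
eef_pos: [0.5423, -0.0092, 0.1978]
tcp_rot: [0.077, 0.997, 0.0, 0.001]
contact_force: [0.6, 0.4, 0.4]
gripper_width: 0.0011
grip_force: 0.0
```

step_arm(targets=[{"travel": [-0.085,-0.093,0.0],"gripper": 1},{"travel": [-0.085,-0.093,0.0],"gripper": 1},{"travel": [-0.085,-0.093,0.0],"gripper": 1},{"travel": [-0.085,-0.093,0.04],"gripper": 1},{"travel": [-0.085,-0.093,0.08],"gripper": 1},{"travel": [-0.085,-0.093,0.09],"gripper": 1},{"travel": [-0.085,-0.093,0.09],"gripper": 1},{"travel": [-0.085,-0.093,0.09],"gripper": 1},{"travel": [-0.085,-0.093,0.09],"gripper": 1},{"travel": [-0.085,-0.093,0.09],"gripper": 1}])

```text
invalid input
```

step_arm(targets=[{"travel": [-0.085,-0.093,0.0],"twist": [0,0,0],"gripper": 1},{"travel": [-0.085,-0.093,0.0],"twist": [0,0,0],"gripper": 1},{"travel": [-0.085,-0.093,0.0],"twist": [0,0,0],"gripper": 1},{"travel": [-0.085,-0.093,0.04],"twist": [0,0,0],"gripper": 1},{"travel": [-0.085,-0.093,0.08],"twist": [0,0,0],"gripper": 1},{"travel": [-0.085,-0.093,0.09],"twist": [0,0,0],"gripper": 1},{"travel": [-0.085,-0.093,0.09],"twist": [0,0,0],"gripper": 1},{"travel": [-0.085,-0.093,0.09],"twist": [0,0,0],"gripper": 1},{"travel": [-0.085,-0.093,0.09],"twist": [0,0,0],"gripper": 1},{"travel": [-0.085,-0.093,0.09],"twist": [0,0,0],"gripper": 1}])

```text
t: 3.2
eef_pos: [0.5939, -0.086, 0.1309]
tcp_rot: [0.077, 0.997, -0.0, 0.001]
contact_force: [0.2, -0.3, -0.1]
gripper_width: 0.0005
grip_force: 0.0
```

step_arm(targets=[{"travel": [0,0,0.01],"twist": [0,0,0],"gripper": 1},{"travel": [0,0,0.02],"twist": [0,0,0],"gripper": 1},{"travel": [0,0,0.026],"twist": [0,0,0],"gripper": 1},{"travel": [0,0,0.028],"twist": [0,0,0],"gripper": 1},{"travel": [0,0,0.029],"twist": [0,0,0],"gripper": 1},{"travel": [0,0,0.03],"twist": [0,0,0],"gripper": 1},{"travel": [0,0,0.031],"twist": [0,0,0],"gripper": 1},{"travel": [0,0,0.032],"twist": [0,0,0],"gripper": 1},{"travel": [0,0,0.0325],"twist": [0,0,0],"gripper": 1},{"travel": [0,0,0.0325],"twist": [0,0,0],"gripper": 1}])

```text
t: 4.45
eef_pos: [0.5936, -0.0859, 0.106]
tcp_rot: [0.077, 0.997, -0.0, 0.0]
contact_force: [-0.1, 0.8, 2.1]
gripper_width: 0.0006
grip_force: 0.8
```

```bash
python3 - <<'E'
from h import *
s=bot.get_state(); print(s["eef_pos"],s["contact_force"])
C=np.mean([cloud(bot.read_camera("top")) for i in range(4)],0)
for w in((.479,-.175),(.59,-.192),(.607,-.079),(.496,-.061)):
    w=np.array((.543,-.1265))+.8*(np.array(w)-(.543,-.1265)); k=(np.hypot(C[...,0]-w[0],C[...,1]-w[1])<.013)&(C[...,2]<.116)&(C[...,2]>.095); print(w,np.median(C[k][:,2]).round(4),k.sum())
E
```

```text
[ 0.59362412 -0.08590485  0.10601808] [-0.14921134  0.81919577  2.07527796]
[ 0.4918 -0.1653] nan 0
[ 0.5806 -0.1789] nan 0
[ 0.5942 -0.0885] 0.1055 2
[ 0.5054 -0.0741] nan 0
  return _methods._mean(a, axis=axis, dtype=dtype,
  ret = ret.dtype.type(ret / rcount)
```

The corner gave 2 mm or more under about 2 N, so this lid rocks. Next is the high corner.

step_arm(targets=[{"travel": [0,0,-0.03],"twist": [0,0,0],"gripper": 1},{"travel": [0.04,0,-0.03],"twist": [0,0,0],"gripper": 1},{"travel": [0.08,-0.002,-0.03],"twist": [0,0,0],"gripper": 1},{"travel": [0.118,-0.002,-0.03],"twist": [0,0,0],"gripper": 1},{"travel": [0.118,-0.002,-0.03],"twist": [0,0,0],"gripper": 1},{"travel": [0.118,-0.002,-0.02],"twist": [0,0,0],"gripper": 1},{"travel": [0.118,-0.002,-0.012],"twist": [0,0,0],"gripper": 1},{"travel": [0.118,-0.002,-0.008],"twist": [0,0,0],"gripper": 1},{"travel": [0.118,-0.002,-0.006],"twist": [0,0,0],"gripper": 1},{"travel": [0.118,-0.002,-0.006],"twist": [0,0,0],"gripper": 1}])

```text
t: 5.9
eef_pos: [0.5062, -0.0738, 0.1105]
tcp_rot: [0.077, 0.997, 0.0, 0.0]
contact_force: [0.4, -0.0, 3.1]
gripper_width: 0.0004
grip_force: 1.4
```

step_arm(targets=[{"travel": [0,0,0.0005],"twist": [0,0,0],"gripper": 1},{"travel": [0,0,0.001],"twist": [0,0,0],"gripper": 1},{"travel": [0,0,0.001],"twist": [0,0,0],"gripper": 1},{"travel": [0,0,0.001],"twist": [0,0,0],"gripper": 1},{"travel": [0,0,0.001],"twist": [0,0,0],"gripper": 1},{"travel": [0,0,0.001],"twist": [0,0,0],"gripper": 1},{"travel": [0,0,0.001],"twist": [0,0,0],"gripper": 1},{"travel": [0,0,0.001],"twist": [0,0,0],"gripper": 1},{"travel": [0,0,0.001],"twist": [0,0,0],"gripper": 1},{"travel": [0,0,0.001],"twist": [0,0,0],"gripper": 1}])

```text
t: 7.15
eef_pos: [0.5061, -0.0737, 0.1103]
tcp_rot: [0.077, 0.997, 0.0, 0.0]
contact_force: [-2.5, 1.5, 7.6]
gripper_width: 0.0005
grip_force: 3.7
```

step_arm(targets=[{"travel": [0,0,0.0005],"twist": [0,0,0],"gripper": 1},{"travel": [0,0,0.0005],"twist": [0,0,0],"gripper": 1},{"travel": [0,0,0.001],"twist": [0,0,0],"gripper": 1},{"travel": [0,0,0.001],"twist": [0,0,0],"gripper": 1},{"travel": [0,0,0.0015],"twist": [0,0,0],"gripper": 1},{"travel": [0,0,0.0015],"twist": [0,0,0],"gripper": 1},{"travel": [0,0,0.0018],"twist": [0,0,0],"gripper": 1},{"travel": [0,0,0.0018],"twist": [0,0,0],"gripper": 1},{"travel": [0,0,0.0018],"twist": [0,0,0],"gripper": 1},{"travel": [0,0,0.0018],"twist": [0,0,0],"gripper": 1}])

```text
t: 8.4
eef_pos: [0.5061, -0.0737, 0.1093]
tcp_rot: [0.077, 0.997, -0.0, 0.0]
contact_force: [-2.2, 2.4, 10.1]
gripper_width: 0.0004
grip_force: 5.3
```

step_arm(targets=[{"travel": [0,0,0.0005],"twist": [0,0,0],"gripper": 1},{"travel": [0,0,0.0005],"twist": [0,0,0],"gripper": 1},{"travel": [0,0,0.001],"twist": [0,0,0],"gripper": 1},{"travel": [0,0,0.001],"twist": [0,0,0],"gripper": 1},{"travel": [0,0,0.0015],"twist": [0,0,0],"gripper": 1},{"travel": [0,0,0.0015],"twist": [0,0,0],"gripper": 1},{"travel": [0,0,0.002],"twist": [0,0,0],"gripper": 1},{"travel": [0,0,0.002],"twist": [0,0,0],"gripper": 1},{"travel": [0,0,0.002],"twist": [0,0,0],"gripper": 1},{"travel": [0,0,0.002],"twist": [0,0,0],"gripper": 1}])

```text
t: 9.65
eef_pos: [0.5061, -0.0737, 0.1078]
tcp_rot: [0.077, 0.997, -0.0, 0.0]
contact_force: [-1.5, 2.4, 9.9]
gripper_width: 0.0006
grip_force: 5.2
```

step_arm(targets=[{"travel": [0,0,0.0005],"twist": [0,0,0],"gripper": 1},{"travel": [0,0,0.001],"twist": [0,0,0],"gripper": 1},{"travel": [0,0,0.001],"twist": [0,0,0],"gripper": 1},{"travel": [0,0,0.0015],"twist": [0,0,0],"gripper": 1},{"travel": [0,0,0.002],"twist": [0,0,0],"gripper": 1},{"travel": [0,0,0.002],"twist": [0,0,0],"gripper": 1},{"travel": [0,0,0.0025],"twist": [0,0,0],"gripper": 1},{"travel": [0,0,0.0025],"twist": [0,0,0],"gripper": 1},{"travel": [0,0,0.0025],"twist": [0,0,0],"gripper": 1},{"travel": [0,0,0.0025],"twist": [0,0,0],"gripper": 1}])

```text
t: 10.9
eef_pos: [0.5061, -0.0737, 0.1059]
tcp_rot: [0.077, 0.997, -0.0, 0.0]
contact_force: [-3.0, 2.1, 10.4]
gripper_width: 0.0004
grip_force: 5.3
```

step_arm(targets=[{"travel": [0,0,0.0005],"twist": [0,0,0],"gripper": 1},{"travel": [0,0,0.001],"twist": [0,0,0],"gripper": 1},{"travel": [0,0,0.001],"twist": [0,0,0],"gripper": 1},{"travel": [0,0,0.0015],"twist": [0,0,0],"gripper": 1},{"travel": [0,0,0.0015],"twist": [0,0,0],"gripper": 1},{"travel": [0,0,0.002],"twist": [0,0,0],"gripper": 1},{"travel": [0,0,0.002],"twist": [0,0,0],"gripper": 1},{"travel": [0,0,0.002],"twist": [0,0,0],"gripper": 1},{"travel": [0,0,0.002],"twist": [0,0,0],"gripper": 1},{"travel": [0,0,0.002],"twist": [0,0,0],"gripper": 1}])

```text
t: 12.15
eef_pos: [0.5061, -0.0737, 0.1052]
tcp_rot: [0.077, 0.997, -0.0, 0.001]
contact_force: [-5.1, 2.7, 16.7]
gripper_width: 0.0004
grip_force: 8.6
```

step_arm(targets=[{"travel": [0,0,0.0005],"twist": [0,0,0],"gripper": 1},{"travel": [0,0,0.0008],"twist": [0,0,0],"gripper": 1},{"travel": [0,0,0.0008],"twist": [0,0,0],"gripper": 1},{"travel": [0,0,-0.08],"twist": [0,0,0],"gripper": 1},{"travel": [0,0,-0.12],"twist": [0,0,0],"gripper": 1},{"travel": [0,0.4,-0.12],"twist": [0,0,0],"gripper": 1},{"travel": [0,0.4,-0.12],"twist": [0,0,0],"gripper": 1},{"travel": [0,0.4,-0.12],"twist": [0,0,0],"gripper": 1},{"travel": [0,0.4,-0.12],"twist": [0,0,0],"gripper": 1},{"travel": [0,0.4,-0.12],"twist": [0,0,0],"gripper": 1}])

```text
t: 13.4
eef_pos: [0.5518, 0.2251, 0.193]
tcp_rot: [0.076, 0.997, 0.0, 0.0]
contact_force: [0.3, -0.2, 0.4]
gripper_width: 0.0009
grip_force: 0.0
```

```bash
python3 - <<'E'
from h import *
s=bot.get_state(); print(s["t"],s["eef_pos"],s["contact_force"])
Cs=[]
for i in range(6): p=bot.read_camera("top"); Cs.append(cloud(p))
C=np.mean(Cs,0); c=np.array((.543,-.1265))
for q in((.479,-.175),(.59,-.192),(.607,-.079),(.496,-.061)):
    w=c+.8*(np.array(q)-c); k=(np.hypot(C[...,0]-w[0],C[...,1]-w[1])<.013)&(C[...,2]<.116)&(C[...,2]>.095); print(q,np.median(C[k][:,2]).round(4),k.sum())
cv2.imwrite("pics/top2.png",p["image"][...,::-1])
E
```

```text
13.4 [0.55177042 0.22513776 0.19299561] [ 0.31920989 -0.15709079  0.38254607]
(0.479, -0.175) 0.1052 67
(0.59, -0.192) 0.105 60
(0.607, -0.079) 0.1052 67
(0.496, -0.061) 0.1051 69
```

View pics/top2.png

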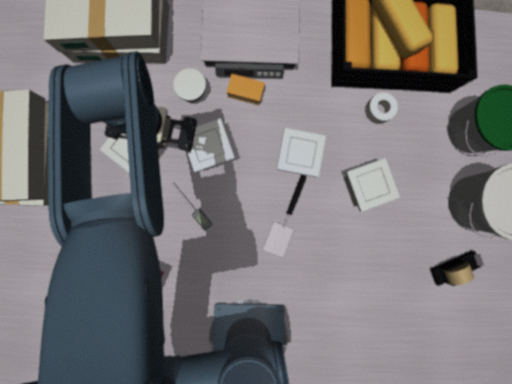

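The lid at (302,152) is now level: all four corners read between 0.1050 and 0.1052 m. The gripper is clear of everything, and the bystanders that show in the picture are where they were.

```bash
python3 -c "
from station import bot
print(bot.sign_off())"
```

```text
the job is handed in; nothing more can be done
None
```

The rocking lid was the one at about (0.543, -0.127). I pressed its high corner down with about 17–20 N, and its four corners are now level to about 0.2 mm; I didn't press it again to test firmness or press the other three lids, which looked level, and the job is handed in.

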